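# Take the middle tier out of the lunch box for weighing

## Robot

A 6-joint arm with a two-finger parallel gripper is mounted at the origin on a cart in front of the work surface, level with it; the furniture and walls round the work are solid. World frame = base frame: x ahead of the robot, y to its left, z up, the work surface at z = 0. Lengths are in m, angles in degrees, forces in N, time in s.
With the tool pointing down it reaches from about 0.375 to 0.9 m from the base axis. Payload 3.1 kg.
Tool frame: the origin (TCP) lies between the finger pads; the fingertips stand bot.tip_extent ahead of it and the grasp point (between the pads) lies 2 mm behind it (bot.tip_extent is the distance from the TCP to the fingertips, in m); z points along the fingers, y is the direction in which the jaws open and shut (so a half turn about z gives the same grasp; the last joint's range is limited). The gripper opens to 87 mm and grips with 3 to 60 N. Pads are 19 mm wide; open, the fingers measure 117 mm over their backs; the gripper's body (75 mm by 190 mm) begins 51 mm behind the grasp point.
Start: joints at [-74.57, 30.224, 82.088, -0, 67.689, -10.227], TCP at [0.271, -0.563, 0.24] pointing down, gripper open.
Joint ranges: [-176.69, 176.69], [-43.24, 126.21], [12.49, 139.97], [-82, 262], [0, 151.66], [-163.58, 163.58]. Speed limits (degrees/s): [159.86, 159.86, 180, 180, 180, 180].

## Interface

Orientations are given as a 3x3 rotation matrix whose columns are the frame's x, y, z axes.
In Python, from rig import bot, imaging, recognise, masks_of, mark_of gives the robot as it stands.
- The arm moves only by the tool send_rows, never from a script. Its argument "plan" is a list that holds one entry, the list of rows, each a list of 5 numbers: the shift along the world's x, y, z normalised to -1 to 1, where 1 is 0.03 m, then the turn about the world's z normalised to -1 to 1, where 1 is 0.1 rad, then the closure, from -1 (fully open) to 1 (shut). A call has 1 to 20 rows; each row shifts and turns the commanded pose from where the row before left it; what a row does not reach is not made up. A row lasts 1/10 s, in which the tool goes at most 50 mm and 8.59 degrees, less where a joint would pass 70% of its speed; a pose out of reach is approached as far as the arm can. A call with a number of a shift or a turn outside -1 to 1 is refused whole. A call with a gripper value outside its range is refused whole. The fingers move at their own pace and stop on an object; the grip force is fixed at half the most. Time passes only in rows, so rows that do not move let the fingers close. It gives the time, the measured TCP pose, the force and the opening at its end, in the units of the state.
- bot.read_state(): the state, without advancing time (a new reading comes with each control period).
- imaging.capture(name): name is "scene" or "side" or "wrist"; returns a dict with "img" (480x640x3 uint8, blue, green, red), "mtx" (3x3 intrinsics, pixels), "pose" (4x4, takes a point from camera to world coordinates); the wrist camera has in their place "T_tool_cam" (4x4, takes a point from camera to tool coordinates, whose origin is the TCP and whose axes are the flange's). Camera axes: x right, y down, z forward; pixel columns grow to the right and rows downward; lengths in m; the calibration is good to about 2 mm. A picture is of the moment at which its call begins: read the wrist's pose just before it. There is no depth.
- bot.hand_in(): hands the job in, once; it reports no verdict.
Trained networks look in the newest picture that a camera, given by its name, has taken for a name from the list of things; names that differ only in an ending like _2 or _b are one class to them, and where a whole thing is asked for, a point or a joint stands for the part that bears it (a point fixed in the world has none). Each returns a list of dicts, best first, with "conf" (0 to 1); they miss things now and then, are a little off and sometimes report something else, mostly with a low value. They report only what shows in the picture. A call takes as long as a camera call. They do not tell look-alikes from the thing itself.
- recognise(camera, target): "at" ([x, y, z] in m, in world coordinates, good to about 4 mm: the middle of the surface that is visible of it).
- masks_of(camera, target): "region" (480x640 bool, what is visible of it).
- mark_of(camera, target): "at" ([x, y, z] in m, in world coordinates, good to about 4 mm: a listed point, or the origin of a listed thing).
The state is a dict: "time_s": time; "joint_positions": joint angles; "qvel": joint speeds; "tau": joint torques, N m; "position": TCP position; "tcp_rot": TCP orientation; "force": force on the tool from outside, world axes, zero at the start; "moment": the same for the moment, N m; "opening": opening from 0.0 (shut) to 1.0 (fully open).
Only numpy, scipy, OpenCV 4.12 (cv2) and the standard library are available. Lean on these libraries where they do the work, as an engineer would, in place of code of your own. Each camera call takes 0.05 s, during which the arm holds its last target.

## Task

I want to weigh a portion into the middle tier of the stacked lunch box: lift the top tier off with its lid on, stand the middle tier in the middle of the kitchen scale's steel plate, and put the top tier, still lidded, back on the bottom tier so that it sits fully home and the eggs stay covered. Leave the bottom tier standing where it is, keep every tier level, and do not disturb the mug, the jars or the mill.

Things in the scene. Friction and masses are not known exactly. Their poses are not given: they have to be found in the camera images.
- bottom_tier_center (a point): Lowest of three alike white oblong open lunch-box tiers, eggs in it, standing on the worktop. Each: 58 mm along its x, 136 mm along its y, 55 mm high with its 5 mm foot, walls 4 mm, z up, 0.1 to 0.2 kg; a half turn makes no difference. This point: on its axis, 30 mm above the foot's underside, 25 mm below the rim, at the middle of the outer wall's height.
- middle_tier_center (a point): Same point of the middle tier (empty, alike). Every tier's lowest 5 mm is a stepped-in foot (46 x 122 mm, its lower half 42 x 118 mm) that drops with 2 mm play at each side and 3 mm at each end into the 50 x 128 mm mouth of the tier below, so stacked tiers are 50 mm apart. On a flat surface a tier stands on its foot, this point 30 mm above the surface.
- top_tier_center (a point): Same point of the top tier (alike), which wears the wooden lid. Its foot is plugged loosely into the middle tier; nothing locks it and it lifts straight off.
- lid_center (a point): Wooden lid lying loose on the top tier: plate 58 x 136 x 8 mm, flush with the tier's sides, with the same 5 mm foot below it in the top tier's mouth. This point is the middle of the plate, 29 mm above the top tier's centre point; the plate's upper face is 33 mm above that point. Axes as the tiers'.
- scale_plate (a point): Flat kitchen scale, 190 x 160 mm, grey with a steel weighing plate 150 x 150 mm whose top is 22 mm above the worktop; the scale does not move. This point is the centre of the plate's upper face; x points away from the display strip, which is 91 mm to -x of it, z up.
- board_top (a point): Small wooden chopping board lying flat, fixed: 190 mm along its x, 140 mm along its y, 14 mm thick, with a 16 mm hanging hole 78 mm to +x. This point is the centre of its upper face. Its top is free, with room for a tier to be put down for a while.
- mug: White mug with a handle, about 92 mm across and 95 mm high, loose; origin at the centre of its underside. A bystander.
- honey: Honey jar with a grey cap, 66 mm across and 102 mm high, loose; origin at the centre of its underside. A bystander.
- spice: Spice jar with a dark cap, 44 mm across and 96 mm high, loose; origin at the centre of its underside. A bystander.
- mill: Small pepper mill, 44 mm across and 90 mm high, loose; origin at the centre of its underside. A bystander.
Not all that is in view belongs to the job. Leave any purple look-alike of the part that bears lid_center alone.

How it is judged (in metres and radians):
At the end, for the whole second after the job is handed in: Middle tier upright on the scale's plate, within 30 mm of its centre, height within 3 mm. Top tier's foot fully seated in the bottom tier's rim: height within 1 mm, tilt below 0.013 rad, 6 mm sideways, 0.06 rad of yaw. Lid still seated in the top tier (1.5 mm, 6 mm). Bottom tier upright (horizontal distance between middle_tier_center and scale_plate below 0.03 m and z of middle_tier_center in the frame of scale_plate between 0.027 and 0.033 m and angle between each of middle_tier_center, bottom_tier_center's own z axis and vertical below 0.05 rad and z of top_tier_center in the frame of bottom_tier_center between 0.0485 and 0.051 m and horizontal distance between top_tier_center and bottom_tier_center below 0.006 m and angle between the y axis of top_tier_center and the y axis of bottom_tier_center, either way round below 0.06 rad and angle between the z axis of top_tier_center and the z axis of bottom_tier_center, either way round below 0.013 rad and z of lid_center in the frame of top_tier_center between 0.0275 and 0.0305 m and horizontal distance between lid_center and top_tier_center below 0.006 m); the robot touches nothing.
It fails at once if the bottom tier is moved more than 40 mm from where it stood (distance of bottom_tier_center from where it was at the start of the episode above 0.04 m).
It fails at once if the lid comes off the top tier (z of lid_center in the frame of top_tier_center above 0.045 m or distance between lid_center and top_tier_center above 0.05 m).
It fails at once if a tier is tipped by more than 0.4 rad (angle between any of top_tier_center, middle_tier_center, bottom_tier_center's own z axis and vertical above 0.4 rad).
It fails at once if the mug, a jar or the mill is pushed more than 30 mm (distance of any of mug, honey, spice, mill from where it was at the start of the episode above 0.03 m).
It also fails if it takes over 70 s, if anything falls off the work surface, if the arm or the gripper's body presses on something with over 40 N, if the wrist force passes 120 N, or if a joint passes its speed limit or range.

## Working session

There is one attempt and no reset: what is moved stays moved. The work goes in short steps, Python scripts to look and compute and a tool call to move; the robot and the scene stay as the last step left them, time stands still between calls to the robot, and variables do not carry over. Pictures are saved under pics/ and viewed, and the job is handed in when it is done.

Besides the shell and the picture viewer there is one more tool, called after ">>>" by a JSON object that holds its "op" and its "data". send_rows: Moves the arm, as the interface text tells. Its arguments: {"type":"object","properties":{"plan":{"type":"array"}},"required":["plan"]}

```bash
ls; mkdir -p pics; python3 - <<'E'
from rig import bot,imaging,recognise,masks_of,mark_of
import cv2
s=bot.read_state();print(s['time_s'],s['position'],s['tcp_rot'],s['opening'],bot.tip_extent)
for c in['scene','side']:
    d=imaging.capture(c);cv2.imwrite(f'pics/{c}0.png',d['img'])
    for t in['bottom_tier_center','middle_tier_center','top_tier_center','lid_center','scale_plate','board_top','mug','honey','spice','mill']:
        print(c,t,[(round(r['conf'],2),[round(float(v),4) for v in r['at']]) for r in mark_of(c,t)[:3]])
E
```

```text
pics
0.0 [ 0.27042885 -0.56269025  0.23854595] [[ 9.01418458e-01  4.32948475e-01 -6.17595972e-04]
 [ 4.32948774e-01 -9.01416089e-01  2.09593364e-03]
 [ 3.50720328e-04 -2.15670069e-03 -9.99997613e-01]] 1.0037203701435566 0.017
scene bottom_tier_center [(0.91, [0.4383, 0.3109, 0.03])]
scene middle_tier_center []
scene top_tier_center [(0.95, [0.4388, 0.3151, 0.1279])]
scene lid_center [(0.92, [0.5715, 0.4484, 0.0087]), (0.79, [0.4389, 0.3089, 0.1621]), (0.32, [0.4397, 0.3126, 0.0304])]
scene scale_plate [(0.56, [0.6077, 0.0432, 0.0197]), (0.26, [0.6755, 0.3088, 0.0034])]
scene board_top [(0.96, [0.4447, -0.2319, 0.0167])]
scene mug [(0.91, [0.4278, 0.0366, -0.0014]), (0.73, [0.6469, 0.2128, 0.003])]
scene honey [(0.57, [0.6447, 0.213, 0.0032])]
scene spice [(0.81, [0.6772, 0.31, -0.0005])]
scene mill [(0.98, [0.6448, -0.1287, 0.0004])]
side bottom_tier_center [(0.86, [0.4405, 0.3104, 0.0305])]
side middle_tier_center [(0.73, [0.4401, 0.3143, 0.0807])]
side top_tier_center [(0.8, [0.4411, 0.3142, 0.1257])]
side lid_center [(0.67, [0.4407, 0.3105, 0.1647]), (0.6, [0.5694, 0.4468, 0.0147])]
side scale_plate [(0.88, [0.611, 0.0433, 0.0212]), (0.62, [0.6477, -0.1331, 0.0013])]
side board_top [(0.67, [0.4426, -0.2326, 0.0131])]
side mug [(0.78, [0.4201, 0.0351, 0.0005])]
side honey [(0.81, [0.6446, 0.2069, 0.0019])]
side spice [(0.8, [0.6772, 0.31, -0.0013])]
side mill [(0.67, [0.6448, -0.1358, 0.0018])]
```

View pics/scene0.png

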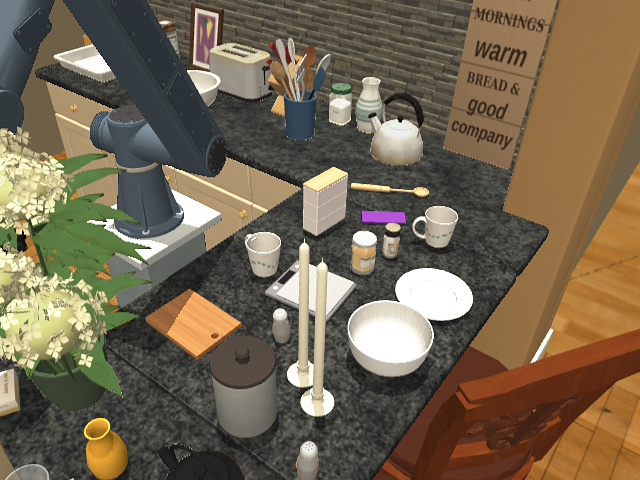

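View pics/side0.png

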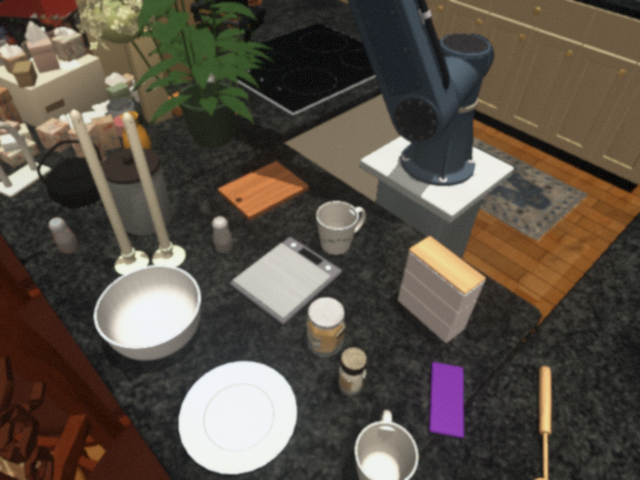

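The stack is at scene px (325,200), or (440,290) in the side view. The wooden-topped one is the target lid. The purple plate at scene (383,217) / side (447,400) is the look-alike, so I'll leave it. Next I'll measure yaw by back-projecting the masks.

```bash
cat > h.py <<'E'
import numpy as np,cv2
from rig import bot,imaging,recognise,masks_of,mark_of
def back(d,px,z):
    K=d['mtx'];T=d['pose'];px=np.asarray(px,float).reshape(-1,2)
    r=np.c_[(px[:,0]-K[0,2])/K[0,0],(px[:,1]-K[1,2])/K[1,1],np.ones(len(px))]@T[:3,:3].T
    o=T[:3,3];return o+r*((z-o[2])/r[:,2:3])
def proj(d,P):
    T=np.linalg.inv(d['pose']);P=np.asarray(P,float).reshape(-1,3)@T[:3,:3].T+T[:3,3];q=P@d['mtx'].T;return q[:,:2]/q[:,2:]
def rect(d,m,z):
    c,_=cv2.findContours(m.astype(np.uint8),cv2.RETR_EXTERNAL,cv2.CHAIN_APPROX_NONE);c=max(c,key=cv2.contourArea)
    P=back(d,c.reshape(-1,2),z)[:,:2]*1000
    (cx,cy),(w,h),a=cv2.minAreaRect(P.astype(np.float32))
    if w>h:w,h,a=h,w,a+90   # a: dir of short side
    return np.round([cx,cy,w,h,(a+90)%180-90],1)
E
python3 - <<'E'
from h import *
for c in['scene','side']:
    d=imaging.capture(c);im=d['img'].astype(int)
    for r in masks_of(c,'lid_center'):
        m=r['region'];hsv=cv2.cvtColor(d['img'],cv2.COLOR_BGR2HSV)
        wood=(im[...,2]-im[...,0]>60)
        mm=m&wood
        print(c,'lid',round(r['conf'],2),m.sum(),mm.sum(),rect(d,m,.163))
        if mm.sum()>100:
          k=cv2.morphologyEx(mm.astype(np.uint8),cv2.MORPH_OPEN,np.ones((3,3)));print('wood',rect(d,k,.163))
    for t,z in[('board_top',.014),('scale_plate',.022)]:
        for r in masks_of(c,t)[:2]:print(c,t,round(r['conf'],2),r['region'].sum(),rect(d,r['region'],z))
    cv2.imwrite(f'pics/{c}1.png',cv2.resize(d['img'][140:270,240:470] if c=='scene' else d['img'][210:360,220:500],None,fx=2.8,fy=2.8,interpolation=cv2.INTER_CUBIC))
E
```

```text
scene lid 0.61 482 0 [675.9 247.   54.1 111.2 -57.3]
scene lid 0.58 532 522 [442.7 309.7  63.2 143.3  -3.8]
wood [443.  308.6  61.7 140.6  -4.6]
scene board_top 0.85 3673 [ 446.6 -235.1  151.6  203.5   86.6]
scene scale_plate 0.87 2120 [531.8   1.   84.8 190.   38.4]
side lid 0.82 2380 0 [657.  470.   49.2 112.1 -55.2]
side lid 0.6 1934 247 [698.1 260.   59.2 116.8 -45.4]
wood [711.  273.5  29.2  45.3  44.7]
side lid 0.56 1870 1801 [442.2 312.1  63.  138.   -5.7]
wood [441.5 312.8  60.3 136.2  -4.9]
side board_top 0.78 2911 [ 446.7 -226.9  155.8  200.    87.7]
side scale_plate 0.94 4995 [601.7  46.3 161.2 191.  -84.3]
side scale_plate 0.63 532 [ 626.9 -154.    39.3  118.4  -29.9]
```

View pics/scene1.png

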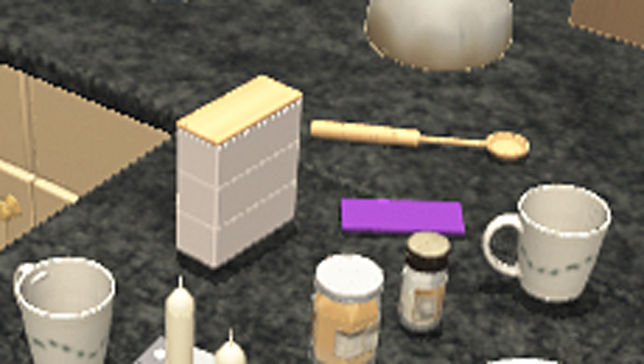

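View pics/side1.png

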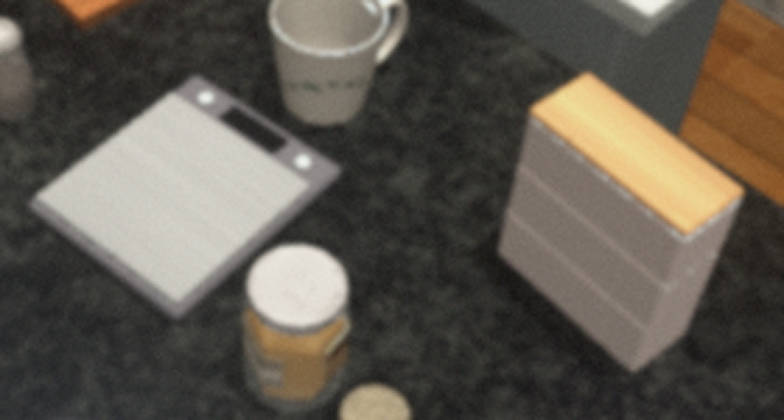

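>>> {"op": "send_rows", "data": {"plan": [[[0.57,0.97,0.17,0.52,-1],[0.57,0.97,0.17,0.52,-1],[0.57,0.97,0.17,0.52,-1],[0.57,0.97,0.17,0.52,-1],[0.57,0.97,0.17,0.52,-1],[0.57,0.97,0.17,0.52,-1],[0.57,0.97,0.17,0.52,-1],[0.57,0.97,0.17,0.52,-1],[0.57,0.97,0.17,0.52,-1],[0.57,0.97,0.17,0.52,-1],[0,0.97,0,0.52,-1],[0,0.97,0,0.52,-1],[0,0.97,0,0.52,-1],[0,0.97,0,0.52,-1],[0,0.97,0,0.52,-1],[0,0.97,0,0.52,-1],[0,0.97,0,0.52,-1],[0,0.97,0,0.52,-1],[0,0.97,0,0.52,-1],[0,0.97,0,0.52,-1]]]}}

```text
time_s: 3.5
position: [0.4416, 0.0198, 0.2908]
tcp_rot: [[0.081, 0.997, 0.001], [0.997, -0.081, -0.0], [-0.0, 0.001, -1.0]]
force: [0.1, -0.2, -0.7]
opening: 1.0
```

>>> {"op": "send_rows", "data": {"plan": [[[0,0.97,0,0,-1],[0,0.97,0,0,-1],[0,0.97,0,0,-1],[0,0.97,0,0,-1],[0,0.97,0,0,-1],[0,0.97,0,0,-1],[0,0.97,0,0,-1],[0,0.97,0,0,-1],[0,0.97,0,0,-1],[0,0.97,0,0,-1],[0,0,0,0,-1],[0,0,0,0,-1]]]}}

```text
time_s: 4.7
position: [0.4413, 0.3099, 0.2904]
tcp_rot: [[0.081, 0.997, -0.0], [0.997, -0.081, -0.001], [-0.001, -0.0, -1.0]]
force: [0.0, 0.5, 0.5]
opening: 0.997
```

```bash
python3 - <<'E'
from h import *
s=bot.read_state();R=np.array(s['tcp_rot']);p=np.array(s['position'])
d=imaging.capture('wrist')
T=np.eye(4);T[:3,:3]=R;T[:3,3]=p;d['pose']=T@d['T_tool_cam']
print(s['time_s'],p.round(4),'jaw yaw',np.degrees(np.arctan2(R[1,1],R[0,1])),s['joint_positions'],s['force'])
cv2.imwrite('pics/w1.png',d['img'])
im=d['img'].astype(int)
for r in masks_of('wrist','lid_center'):
    m=r['region']&(im[...,2]-im[...,0]>50);print(r['conf'],r['region'].sum(),m.sum(),rect(d,r['region'],.163), rect(d,m,.163) if m.sum()>99 else 0)
E
```

```text
4.7 [0.4413 0.3099 0.2904] jaw yaw -4.664124830088531 [ 2.32117417e+01  2.02206334e+01  9.08133213e+01 -3.20935195e-02
  6.89927168e+01  2.78873754e+01] [0.02906813 0.52668535 0.45585819]
0.84 15982 15922 [439.2 313.3  58.1 135.2  -4.9] [439.1 313.4  57.6 135.1  -4.9]
0.62 8275 0 [525.8 428.7  37.3  87.8 -54.5] 0
```

View pics/w1.png

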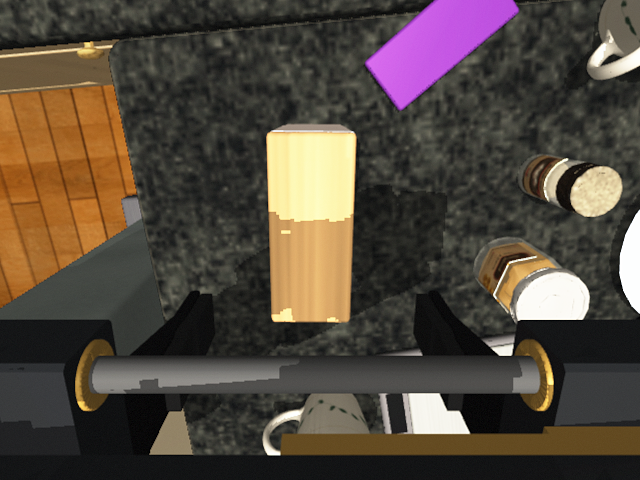

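The wrist view shows the wooden lid from (270,130) to (355,320). It measures 58.1 x 135.2 mm, centred at (0.439, 0.313), yaw -4.9°, which matches the given size. The purple plate at (440,50) is separate. I'll descend and grip the top tier at its middle.

>>> {"op": "send_rows", "data": {"plan": [[[-0.06,0.1,0,0,-1],[0,0,-0.8,0,-1],[0,0,-0.8,0,-1],[0,0,-0.8,0,-1],[0,0,-0.8,0,-1],[0,0,-0.75,0,-1],[0,0,-0.7,0,-1],[0,0,-0.7,0,-1],[0,0,0,0,-1],[0,0,0,0,-1]]]}}

```text
time_s: 5.8
position: [0.44, 0.3122, 0.1303]
tcp_rot: [[0.084, 0.996, -0.0], [0.996, -0.084, -0.0], [-0.0, -0.0, -1.0]]
force: [0.4, -0.3, 0.5]
opening: 0.998
```

>>> {"op": "send_rows", "data": {"plan": [[[0,0,0,0,1],[0,0,0,0,1],[0,0,0,0,1],[0,0,0,0,1],[0,0,0,0,1],[0,0,0,0,1],[0,0,0,0,1],[0,0,0,0,1],[0,0,0,0,1],[0,0,0,0,1]]]}}

```text
time_s: 6.8
position: [0.4399, 0.3128, 0.1305]
tcp_rot: [[0.083, 0.997, 0.0], [0.997, -0.083, 0.0], [0.0, 0.0, -1.0]]
force: [-1.7, 0.4, 4.9]
opening: 0.662
```

>>> {"op": "send_rows", "data": {"plan": [[[0,0,0.1,0,1],[0,0,0.1,0,1],[0,0,0.15,0,1],[0,0,0.25,0,1],[0,0,0.4,0,1],[0,0,0.5,0,1],[0,0,0.5,0,1],[0,0,0.5,0,1],[0,0,0,0,1]]]}}

```text
time_s: 7.7
position: [0.4414, 0.3134, 0.2079]
tcp_rot: [[0.083, 0.997, 0.006], [0.997, -0.083, 0.002], [0.003, 0.005, -1.0]]
force: [0.8, 0.6, -2.1]
opening: 0.667
```

```bash
python3 - <<'E'
from h import *
for c in['scene','side']:
    d=imaging.capture(c)
    a=d['img'][120:280,230:480] if c=='scene' else d['img'][170:370,340:600]
    cv2.imwrite(f'pics/{c}2.png',cv2.resize(a,None,fx=2.8,fy=2.8,interpolation=cv2.INTER_CUBIC))
a=[cv2.imread(f'pics/{c}2.png') for c in('scene','side')]
h=450;cv2.imwrite('pics/l2.png',np.hstack([cv2.resize(x,(400,int(x.shape[0]*400/x.shape[1])))[:250] for x in a]))
print(bot.read_state()['force'],bot.read_state()['moment'])
E
```

```text
[ 0.42351797 -0.20380208 -1.99220767] [-0.01290964 -0.09502724 -0.00931086]
```

View pics/l2.png

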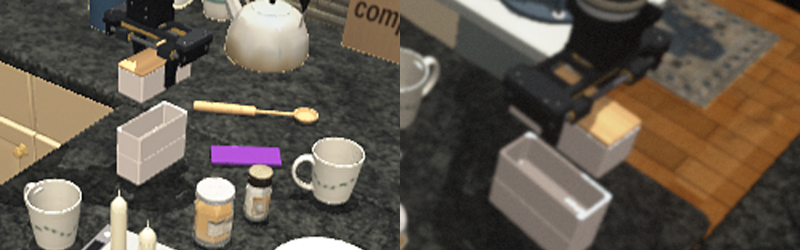

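The top tier with its lid is off, and the lower two are undisturbed. Carrying it to the board.

>>> {"op": "send_rows", "data": {"plan": [[[0,-0.3,0,0,1],[0,-0.6,0,0,1],[0,-0.9,0,0,1],[0,-1,0,0,1],[0,-1,0,0,1],[0,-1,0,0,1],[0,-1,0,0,1],[0,-1,0,0,1],[0.02,-1,0,0,1],[0.02,-1,0,0,1],[0.02,-1,0,0,1],[0.02,-1,0,0,1],[0.02,-1,0,0,1],[0,-1,0,0,1],[0,-1,0,0,1],[0,-1,0,0,1],[0,-1,0,0,1],[0,-1,0,0,1],[0,-0.9,0,0,1],[0,-0.47,0,0,1]]]}}

```text
time_s: 9.8
position: [0.4422, -0.2348, 0.2044]
tcp_rot: [[0.085, 0.996, -0.001], [0.996, -0.085, -0.0], [-0.0, -0.001, -1.0]]
force: [0.1, 0.4, -1.7]
opening: 0.66
```

>>> {"op": "send_rows", "data": {"plan": [[[0,0,-0.3,0,1],[0,0,-0.7,0,1],[0,0,-0.9,0,1],[0,0,-0.9,0,1],[0,0,-0.8,0,1],[0,0,-0.6,0,1],[0,0,-0.5,0,1],[0,0,-0.25,0,1],[0,0,0,0,1],[0,0,0,0,1]]]}}

```text
time_s: 10.8
position: [0.4429, -0.2319, 0.0567]
tcp_rot: [[0.082, 0.997, -0.0], [0.997, -0.082, 0.0], [0.0, -0.0, -1.0]]
force: [0.2, -0.9, -1.0]
opening: 0.666
```

```bash
python3 - <<'E'
from h import *
s=bot.read_state();print(s['position'],s['force'],s['opening'])
for c in['scene','side']:
    d=imaging.capture(c)
    a=d['img'][240:400,100:350] if c=='scene' else d['img'][120:280,160:410]
    cv2.imwrite(f'pics/{c}3.png',cv2.resize(a,None,fx=1.6,fy=1.6,interpolation=cv2.INTER_CUBIC))
cv2.imwrite('pics/l3.png',np.hstack([cv2.imread(f'pics/{c}3.png') for c in('scene','side')]))
E
```

```text
[ 0.44286694 -0.23185554  0.05668359] [ 0.19725329 -0.87417968 -1.03150445] 0.6657173929497852
```

View pics/l3.png

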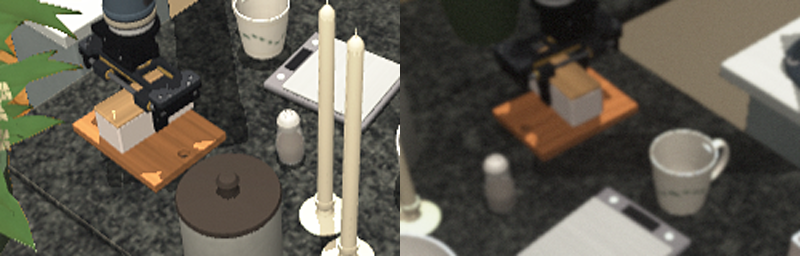

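>>> {"op": "send_rows", "data": {"plan": [[[0,0,-0.15,0,1],[0,0,-0.1,0,1],[0,0,-0.05,0,1],[0,0,-0.05,0,1],[0,0,-0.04,0,1],[0,0,0,0,1]]]}}

```text
time_s: 11.5
position: [0.4427, -0.2324, 0.0447]
tcp_rot: [[0.083, 0.997, -0.0], [0.997, -0.083, 0.0], [0.0, -0.0, -1.0]]
force: [-0.4, 0.4, -2.2]
opening: 0.663
```

>>> {"op": "send_rows", "data": {"plan": [[[0,0,-0.02,0,1],[0,0,-0.02,0,1],[0,0,0,0,1]]]}}

```text
time_s: 11.8
position: [0.4428, -0.2325, 0.0445]
tcp_rot: [[0.083, 0.997, 0.0], [0.997, -0.083, -0.0], [-0.0, 0.0, -1.0]]
force: [-1.6, -0.3, 5.9]
opening: 0.667
```

Contact (+5.9 N). Releasing and rising.

>>> {"op": "send_rows", "data": {"plan": [[[0,0,0,0,-1],[0,0,0,0,-1],[0,0,0,0,-1],[0,0,0,0,-1],[0,0,0,0,-1],[0,0,0.2,0,-1],[0,0,0.5,0,-1],[0,0,0.9,0,-1],[0,0,0.9,0,-1],[0,0,0.9,0,-1],[0,0,0.9,0,-1],[0,0,0.7,0,-1]]]}}

```text
time_s: 13.0
position: [0.443, -0.2325, 0.1957]
tcp_rot: [[0.083, 0.997, 0.001], [0.997, -0.083, -0.001], [-0.001, 0.002, -1.0]]
force: [0.1, -0.4, 0.7]
opening: 1.004
```

>>> {"op": "send_rows", "data": {"plan": [[[0,0.5,0,0,-1],[0,1,0,0,-1],[0,1,0,0,-1],[0,1,0,0,-1],[0,1,0,0,-1],[0,1,0,0,-1],[0,1,0,0,-1],[0,1,0,0,-1],[0,1,0,0,-1],[0,1,0,0,-1],[0,1,0.2,0,-1],[0,1,0.2,0,-1],[0,1,0.2,0,-1],[0,1,0.2,0,-1],[0,1,0.2,0,-1],[0,1,0.2,0,-1],[0,1,0,0,-1],[0,1,0,0,-1],[0,0.65,0,0,-1],[0,0,0,0,-1]]]}}

```text
time_s: 15.0
position: [0.4411, 0.3143, 0.2284]
tcp_rot: [[0.079, 0.997, -0.002], [0.997, -0.079, 0.0], [-0.0, -0.002, -1.0]]
force: [-0.3, -0.0, -0.6]
opening: 1.0
```

```bash
cat >> h.py <<'E'
def wrist():
    s=bot.read_state();R=np.array(s['tcp_rot']);p=np.array(s['position'])
    d=imaging.capture('wrist');T=np.eye(4);T[:3,:3]=R;T[:3,3]=p;d['pose']=T@d['T_tool_cam']
    print(s['time_s'],p.round(4),'jaw',np.degrees(np.arctan2(R[1,1],R[0,1])).round(2));return d
E
python3 - <<'E'
from h import *
d=wrist()
cv2.imwrite('pics/w4.png',d['img'])
for t in['middle_tier_center','bottom_tier_center']:
  for r in masks_of('wrist',t): print(t,r['conf'],r['region'].sum(),rect(d,r['region'],.105))
  for r in mark_of('wrist',t):print(r)
d=imaging.capture('side')
for t in['lid_center','top_tier_center','board_top']:print(t,[(round(r['conf'],2),[round(float(v),4) for v in r['at']]) for r in mark_of('side',t)[:3]])
cv2.imwrite('pics/s4.png',d['img'])
E
```

```text
15.0 [0.4411 0.3143 0.2284] jaw -4.56
middle_tier_center 0.9 16824 [439.5 314.5  58.5 139.2  -5. ]
{'at': [0.443, 0.3112, 0.0796], 'conf': 0.64}
bottom_tier_center 0.53 202 [447.8 383.8   2.4  35.7  85.5]
lid_center [(0.97, [0.5702, 0.4497, 0.0117]), (0.84, [0.4429, -0.2334, 0.0756])]
top_tier_center [(0.75, [0.4427, -0.2311, 0.0412])]
board_top [(0.95, [0.4456, -0.231, 0.0127])]
```

View pics/w4.png

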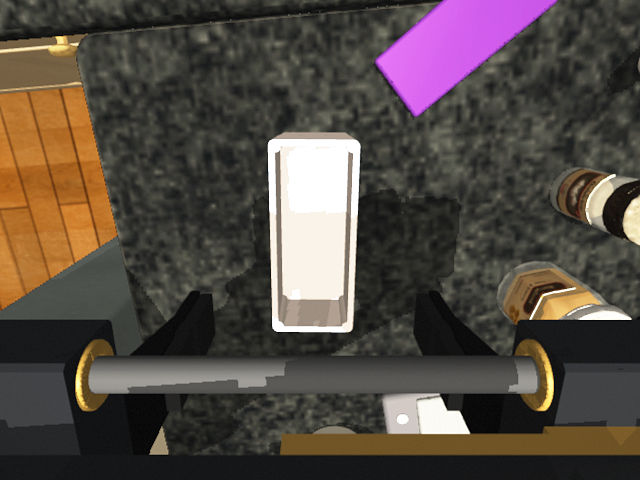

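View pics/s4.png

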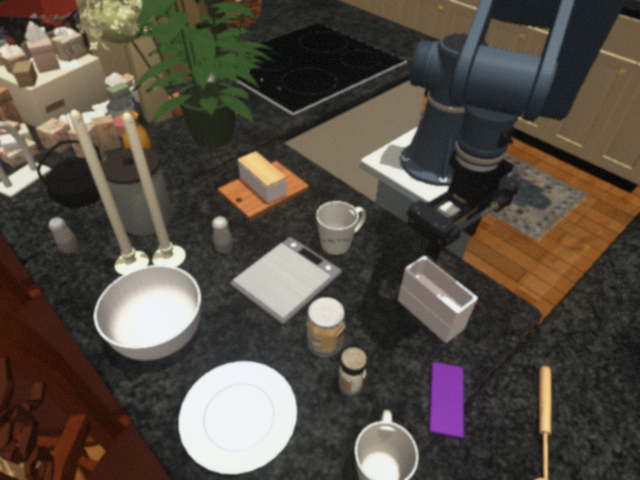

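The middle tier stands at (0.4395, 0.3135), unmoved, and the top tier is level on the board. I'll grip the middle tier 10 mm above its centre.

>>> {"op": "send_rows", "data": {"plan": [[[-0.05,-0.03,-0.5,0,-1],[0,0,-0.8,0,-1],[0,0,-0.8,0,-1],[0,0,-0.8,0,-1],[0,0,-0.8,0,-1],[0,0,-0.6,0,-1],[0,0,-0.3,0,-1],[0,0,0,0,-1],[0,0,0,0,-1],[0,0,0,0,1],[0,0,0,0,1],[0,0,0,0,1],[0,0,0,0,1],[0,0,0,0,1],[0,0,0,0,1],[0,0,0,0,1],[0,0,0,0,1],[0,0,0,0,1],[0,0,0,0,1]]]}}

```text
time_s: 17.35
position: [0.4413, 0.3112, 0.0919]
tcp_rot: [[0.083, 0.997, -0.0], [0.997, -0.083, 0.0], [0.0, -0.0, -1.0]]
force: [-1.6, 0.2, 5.9]
opening: 0.667
```

>>> {"op": "send_rows", "data": {"plan": [[[0,0,0.1,0,1],[0,0,0.1,0,1],[0,0,0.15,0,1],[0,0,0.25,0,1],[0,0,0.5,0,1],[0,0,0.8,0,1],[0,0,0.9,0,1],[0,0,0.8,0,1],[0,0,0.4,0,1],[0,0,0,0,1]]]}}

```text
time_s: 18.35
position: [0.4424, 0.3117, 0.2136]
tcp_rot: [[0.083, 0.997, 0.004], [0.997, -0.083, 0.002], [0.002, 0.004, -1.0]]
force: [0.7, -0.4, -2.4]
opening: 0.662
```

```bash
python3 - <<'E'
from h import *
print(bot.read_state()['position'],bot.read_state()['force'])
for c in['scene','side']:
    d=imaging.capture(c)
    print([(round(r['conf'],2),r['at'])for r in mark_of(c,'bottom_tier_center')],[(round(r['conf'],2),r['at'])for r in mark_of(c,'middle_tier_center')])
    a=d['img'][120:280,230:480] if c=='scene' else d['img'][200:360,230:480]
    cv2.imwrite(f'pics/{c}5.png',cv2.resize(a,None,fx=1.6,fy=1.6,interpolation=cv2.INTER_CUBIC))
cv2.imwrite('pics/l5.png',np.hstack([cv2.imread(f'pics/{c}5.png') for c in('scene','side')]))
# scale plate by brightness within mask in side
for c in['side']:
    m=masks_of(c,'scale_plate')[0]['region'];g=cv2.cvtColor(d['img'],cv2.COLOR_BGR2GRAY)
    for th in(110,125,140,150):
        k=cv2.morphologyEx((m&(g>th)).astype(np.uint8),cv2.MORPH_OPEN,np.ones((5,5)));print(th,rect(d,k,.022))
E
```

```text
[0.44235304 0.31165467 0.21356111] [ 0.73923813 -0.41019267 -2.41850417]
[(0.62, [0.4388, 0.3115, 0.03])] [(0.96, [0.4395, 0.3113, 0.2032])]
[(0.7, [0.4399, 0.3152, 0.0312])] [(0.84, [0.44, 0.3146, 0.2])]
110 [601.6  44.9 158.1 183.5 -84.3]
125 [601.2  43.9 155.3 180.2 -84.2]
140 [600.1  42.6 151.3 175.  -84.3]
150 [600.5  42.6 150.  171.5 -84.3]
```

View pics/l5.png

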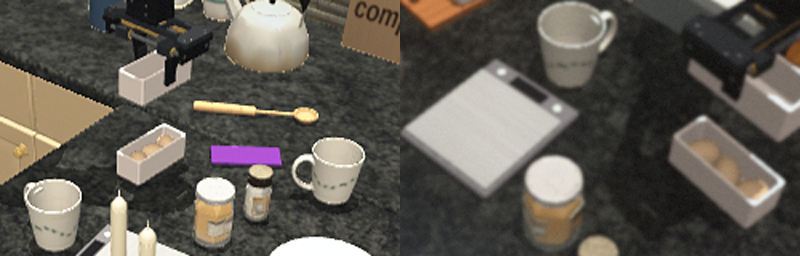

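```bash
python3 - <<'E'
from h import *
d=imaging.capture('side');print(back(d,[[130,262],[168,256]],0)[:,:2])
d=imaging.capture('scene');print(back(d,[[302,376],[317,403]],0)[:,:2])
# plate corners check overlay
a=np.radians(5.7);R=np.array([[np.cos(a),-np.sin(a)],[np.sin(a),np.cos(a)]])
c=np.array([[x,y] for x,y in((-75,-75),(75,-75),(75,75),(-75,75))])/1000@R.T+[.611,.045]
for n in('side','scene'):
    d=imaging.capture(n);im=cv2.resize(d['img'],None,fx=3,fy=3)
    q=(proj(d,np.c_[c,np.full(4,.022)])*3).astype(int);cv2.polylines(im,[q],True,(0,0,255),1)
    m=q.mean(0).astype(int);cv2.imwrite(f'pics/p_{n}.png',im[max(0,m[1]-200):m[1]+200,max(0,m[0]-200):m[0]+200])
cv2.imwrite('pics/p.png',np.hstack([cv2.imread(f'pics/p_{n}.png') for n in('side','scene')]))
E
```

```text
[[ 0.82110484 -0.23695057]
 [ 0.74888528 -0.19582301]]
[[ 0.75206508 -0.1944497 ]
 [ 0.82191571 -0.23185972]]
```

View pics/p.png

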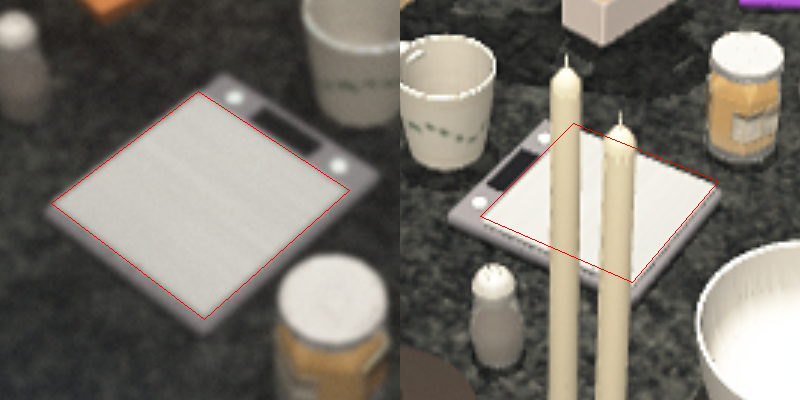

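>>> {"op": "send_rows", "data": {"plan": [[[0.2,-0.32,0,0,1],[0.4,-0.64,0,0,1],[0.5,-0.8,0,0,1],[0.56,-0.88,0,0,1],[0.56,-0.88,0,0,1],[0.56,-0.88,0,0,1],[0.56,-0.88,0,0,1],[0.56,-0.88,0,0,1],[0.56,-0.88,0,0,1],[0.5,-0.8,0,0,1],[0.4,-0.64,0,0,1],[0.27,-0.42,0,0,1],[0,0,0,0,1],[0,0,-0.4,0,1],[0,0,-0.8,0,1],[0,0,-0.9,0,1],[0,0,-0.9,0,1],[0,0,-0.8,0,1],[0,0,-0.4,0,1],[0,0,-0.2,0,1]]]}}

```text
time_s: 20.9
position: [0.6086, 0.0453, 0.078]
tcp_rot: [[0.082, 0.997, -0.003], [0.997, -0.082, 0.001], [0.0, -0.003, -1.0]]
force: [-0.4, 0.3, -1.2]
opening: 0.664
```

>>> {"op": "send_rows", "data": {"plan": [[[0,0,-0.1,0,1],[0,0,-0.05,0,1],[0,0,0,0,1],[0,0,0,0,1]]]}}

```text
time_s: 21.3
position: [0.6109, 0.0441, 0.0761]
tcp_rot: [[0.083, 0.997, 0.002], [0.997, -0.083, -0.0], [-0.0, 0.002, -1.0]]
force: [0.2, -1.3, -1.7]
opening: 0.663
```

>>> {"op": "send_rows", "data": {"plan": [[[0,0,-0.12,0,1],[0,0,-0.1,0,1],[0,0,-0.08,0,1],[0,0,-0.05,0,1],[0,0,-0.03,0,1],[0,0,0,0,1],[0,0,0,0,1]]]}}

```text
time_s: 22.0
position: [0.6101, 0.0441, 0.064]
tcp_rot: [[0.083, 0.997, -0.0], [0.997, -0.083, -0.0], [-0.0, -0.0, -1.0]]
force: [-1.8, -0.3, 1.8]
opening: 0.666
```

>>> {"op": "send_rows", "data": {"plan": [[[0,0,-0.02,0,1],[0,0,-0.01,0,1],[0,0,0,0,1]]]}}

```text
time_s: 22.3
position: [0.6101, 0.0441, 0.0639]
tcp_rot: [[0.083, 0.997, -0.0], [0.997, -0.083, -0.0], [-0.0, -0.0, -1.0]]
force: [-3.7, -0.0, 8.0]
opening: 0.664
```

Standing on the plate (+8 N). Releasing and going back to the board.

>>> {"op": "send_rows", "data": {"plan": [[[0,0,0,0,-1],[0,0,0,0,-1],[0,0,0,0,-1],[0,0,0,0,-1],[0,0,0,0,-1],[0,0,0.2,0,-1],[0,0,0.5,0,-1],[0,0,0.9,0,-1],[0,0,0.9,0,-1],[0,0,0.9,0,-1],[0,0,0.9,0,-1],[0,0,0.7,0,-1]]]}}

```text
time_s: 23.5
position: [0.6109, 0.0442, 0.2162]
tcp_rot: [[0.083, 0.997, 0.004], [0.997, -0.083, -0.0], [-0.0, 0.004, -1.0]]
force: [0.2, -0.5, 0.7]
opening: 1.002
```

>>> {"op": "send_rows", "data": {"plan": [[[-0.3,-0.5,0,0,-1],[-0.58,-0.95,0,0,-1],[-0.58,-0.95,0,0,-1],[-0.58,-0.95,0,0,-1],[-0.58,-0.95,0,0,-1],[-0.58,-0.95,0,0,-1],[-0.58,-0.95,0,0,-1],[-0.58,-0.95,0,0,-1],[-0.58,-0.95,0,0,-1],[-0.4,-0.67,0,0,-1],[-0.23,-0.42,0,0,-1],[0,0,0,0,-1],[0,0,0,0,-1]]]}}

```text
time_s: 24.8
position: [0.4428, -0.2311, 0.2127]
tcp_rot: [[0.084, 0.996, -0.0], [0.996, -0.084, 0.001], [0.001, -0.0, -1.0]]
force: [-0.2, 0.3, -0.1]
opening: 0.999
```

```bash
python3 - <<'E'
from h import *
d=wrist();im=d['img'].astype(int)
cv2.imwrite('pics/w6.png',d['img'])
for r in masks_of('wrist','lid_center'): print(r['conf'],r['region'].sum(),rect(d,r['region'],.077))
for c in['scene','side']:
    d=imaging.capture(c)
    for t in['middle_tier_center','bottom_tier_center','mug','honey','spice','mill']:print(c,t,[(round(r['conf'],2),[round(float(v),4) for v in r['at']]) for r in mark_of(c,t)[:2]])
cv2.imwrite('pics/s6.png',d['img'])
E
```

```text
24.8 [ 0.4428 -0.2311  0.2127] jaw -4.8
0.69 15072 [ 442.4 -232.    58.3  135.3   -4.7]
scene middle_tier_center [(0.56, [0.6093, 0.0385, 0.0517])]
scene bottom_tier_center [(0.61, [0.4407, 0.3123, 0.0331])]
scene mug [(0.95, [0.4268, 0.0335, -0.001])]
scene honey [(0.9, [0.6463, 0.2125, 0.0021]), (0.54, [0.4296, 0.0335, 0.0009])]
scene spice [(0.66, [0.6767, 0.3102, 0.0037])]
scene mill [(0.8, [0.6435, -0.1297, -0.0034])]
side middle_tier_center [(0.78, [0.6106, 0.0465, 0.0548])]
side bottom_tier_center [(0.75, [0.4385, 0.313, 0.0297])]
side mug [(0.95, [0.4255, 0.0408, 0.0027])]
side honey [(0.77, [0.6445, 0.2106, -0.0024])]
side spice [(0.87, [0.6747, 0.3096, -0.0013])]
side mill [(0.88, [0.6414, -0.1334, 0.001])]
```

View pics/w6.png

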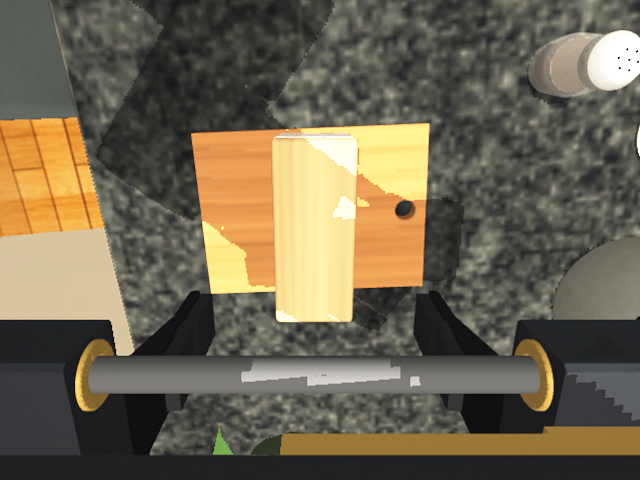

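View pics/s6.png

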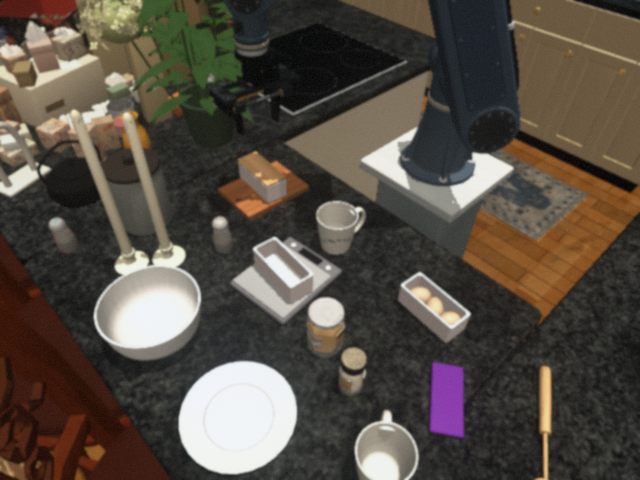

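The top tier is fine on the board (lid at (315,230) in the wrist view). The middle tier is on the plate, and the bystanders haven't moved. Before refitting I'll look straight down at the bottom tier's mouth with the empty hand.

>>> {"op": "send_rows", "data": {"plan": [[[0,0.6,0,0,-1],[0,1,0,0,-1],[0,1,0,0,-1],[0,1,0,0,-1],[0,1,0,0,-1],[0,1,0,0,-1],[0,1,0,0,-1],[0,1,0,0,-1],[0,1,0,0,-1],[0,1,0,0,-1],[0,1,0,0,-1],[0,1,0,0,-1],[0,1,0,0,-1],[0,1,0,0,-1],[0,1,0,0,-1],[0,1,0,0,-1],[0,1,0,0,-1],[0,1,0,0,-1],[0,0.55,0,0,-1],[0,0,0,0,-1]]]}}

```text
time_s: 27.6
position: [0.4422, 0.3148, 0.2128]
tcp_rot: [[0.08, 0.997, 0.0], [0.997, -0.08, 0.0], [0.0, 0.0, -1.0]]
force: [-0.2, -0.1, 0.3]
opening: 1.0
```

>>> {"op": "send_rows", "data": {"plan": [[[0,0,0,0,-1],[0,0,0,0,-1]]]}}

```text
time_s: 27.8
position: [0.4427, 0.3118, 0.2127]
tcp_rot: [[0.084, 0.996, -0.001], [0.996, -0.084, -0.001], [-0.001, -0.001, -1.0]]
force: [-0.1, -0.4, -0.2]
opening: 1.004
```

```bash
python3 - <<'E'
from h import *
for i in range(2):
    d=wrist()
    for r in masks_of('wrist','bottom_tier_center'): print(r['conf'],r['region'].sum(),rect(d,r['region'],.055))
im=d['img'].copy()
a=np.radians(-4.9);R=np.array([[np.cos(a),-np.sin(a)],[np.sin(a),np.cos(a)]])
for w,h,col in((58,136,(0,0,255)),(50,128,(255,0,0))):
    c=np.array([[-w,-h],[w,-h],[w,h],[-w,h]])/2000@R.T+[.4395,.3135]
    cv2.polylines(im,[proj(d,np.c_[c,np.full(4,.055)]).astype(int)],True,col,1)
cv2.imwrite('pics/w7.png',cv2.resize(im[90:370,180:460],None,fx=2.1,fy=2.1))
E
```

```text
27.8 [0.4427 0.3118 0.2127] jaw -4.81
0.66 13761 [439.8 312.6  59.6 139.3  -5.3]
27.9 [0.4431 0.3118 0.2128] jaw -4.85
0.83 13490 [439.6 312.9  58.7 138.1  -5. ]
```

View pics/w7.png

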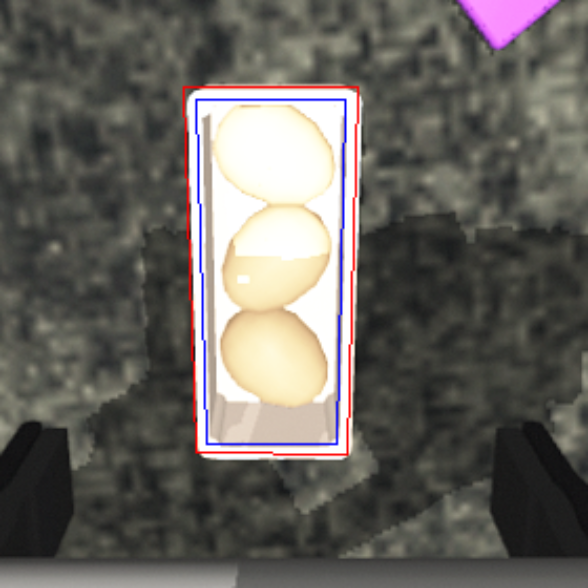

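The rim fits the projected 58x136 outline at about (0.4398, 0.3128), yaw -4.9°. Now fetching the top tier.

>>> {"op": "send_rows", "data": {"plan": [[[0,-0.6,0,0,-1],[0,-1,0,0,-1],[0,-1,0,0,-1],[0,-1,0,0,-1],[0,-1,0,0,-1],[0,-1,0,0,-1],[0,-1,0,0,-1],[0,-1,0,0,-1],[0,-1,0,0,-1],[0,-1,0,0,-1],[0,-1,0,0,-1],[0,-1,0,0,-1],[0,-1,0,0,-1],[0,-1,0,0,-1],[0,-1,0,0,-1],[0,-1,0,0,-1],[0,-1,0,0,-1],[0,-1,0,0,-1],[0,-0.54,0,0,-1],[0,0,0,0,-1]]]}}

```text
time_s: 30.0
position: [0.4433, -0.2334, 0.2129]
tcp_rot: [[0.086, 0.996, 0.001], [0.996, -0.086, -0.001], [-0.001, 0.001, -1.0]]
force: [0.5, 0.6, 0.5]
opening: 1.0
```

>>> {"op": "send_rows", "data": {"plan": [[[0,0,0,0,-1],[0,0,-0.5,0,-1],[0,0,-0.9,0,-1],[0,0,-0.9,0,-1],[0,0,-0.9,0,-1],[0,0,-0.9,0,-1],[0,0,-0.8,0,-1],[0,0,-0.5,0,-1],[0,0,-0.2,0,-1],[0,0,0,0,-1],[0,0,0,0,-1]]]}}

```text
time_s: 31.1
position: [0.4435, -0.2308, 0.0455]
tcp_rot: [[0.082, 0.997, 0.001], [0.997, -0.082, -0.0], [-0.0, 0.001, -1.0]]
force: [0.2, -0.6, 0.2]
opening: 1.0
```

>>> {"op": "send_rows", "data": {"plan": [[[0,0,0,0,1],[0,0,0,0,1],[0,0,0,0,1],[0,0,0,0,1],[0,0,0,0,1],[0,0,0,0,1],[0,0,0,0,1],[0,0,0,0,1],[0,0,0,0,1],[0,0,0,0,1]]]}}

```text
time_s: 32.1
position: [0.4432, -0.2314, 0.0451]
tcp_rot: [[0.083, 0.997, 0.0], [0.997, -0.083, -0.0], [-0.0, 0.0, -1.0]]
force: [0.1, -0.4, 4.5]
opening: 0.667
```

>>> {"op": "send_rows", "data": {"plan": [[[0,0,0.1,0,1],[0,0,0.15,0,1],[0,0,0.3,0,1],[0,0,0.6,0,1],[0,0,0.8,0,1],[0,0,0.9,0,1],[0,0,0.9,0,1],[0,0,0.8,0,1],[0,0,0.4,0,1],[0,0,0,0,1]]]}}

```text
time_s: 33.1
position: [0.444, -0.2318, 0.1956]
tcp_rot: [[0.083, 0.997, 0.004], [0.997, -0.083, -0.003], [-0.003, 0.004, -1.0]]
force: [0.4, -0.3, -1.9]
opening: 0.666
```

>>> {"op": "send_rows", "data": {"plan": [[[0,0.3,0,0,1],[0,0.6,0,0,1],[0,0.9,0,0,1],[0,1,0,0,1],[0,1,0,0,1],[0,1,0,0,1],[0,1,0,0,1],[0,1,0,0,1],[-0.03,1,0,0,1],[-0.03,1,0,0,1],[-0.03,1,0,0,1],[0,1,0,0,1],[0,1,0,0,1],[0,1,0,0,1],[0,1,0,0,1],[0,1,0,0,1],[0,1,0,0,1],[0,1,0,0,1],[0,0.9,0,0,1],[0,0.46,0,0,1]]]}}

```text
time_s: 35.1
position: [0.4381, 0.3158, 0.1921]
tcp_rot: [[0.08, 0.997, -0.003], [0.997, -0.08, -0.001], [-0.001, -0.003, -1.0]]
force: [0.3, -2.0, -1.4]
opening: 0.666
```

>>> {"op": "send_rows", "data": {"plan": [[[0,0,0,0,1],[0,0,0,0,1],[0,0,-0.4,0,1],[0,0,-0.8,0,1],[0,0,-0.8,0,1],[0,0,-0.5,0,1],[0,0,-0.3,0,1],[0,0,0,0,1],[0,0,0,0,1],[0,0,0,0,1]]]}}

```text
time_s: 36.1
position: [0.4411, 0.3136, 0.1101]
tcp_rot: [[0.083, 0.997, 0.002], [0.997, -0.083, 0.001], [0.001, 0.002, -1.0]]
force: [-0.2, 0.1, -1.5]
opening: 0.665
```

```bash
python3 - <<'E'
from h import *
d=wrist();cv2.imwrite('pics/w8.png',cv2.resize(d['img'],(480,360)))
for t,z in(('lid_center',.1163),('bottom_tier_center',.055)):
    for r in masks_of('wrist',t)[:2]: print(t,r['conf'],r['region'].sum(),rect(d,r['region'],z))
d=imaging.capture('side');cv2.imwrite('pics/s8.png',cv2.resize(d['img'][200:360,370:530],None,fx=2.25,fy=2.25,interpolation=cv2.INTER_CUBIC))
cv2.imwrite('pics/l8.png',np.hstack([cv2.imread('pics/w8.png')[:,160:],cv2.imread('pics/s8.png')]))
E
```

```text
36.1 [0.4411 0.3136 0.1101] jaw -4.78
lid_center 0.92 13417 [506.9 419.4  33.2  53.9 -54.4]
lid_center 0.68 41502 [443.3 342.8  68.9  69.8  85.2]
bottom_tier_center 0.87 1494 [445.4 380.4   6.5  56.4  85.3]
```

View pics/l8.png

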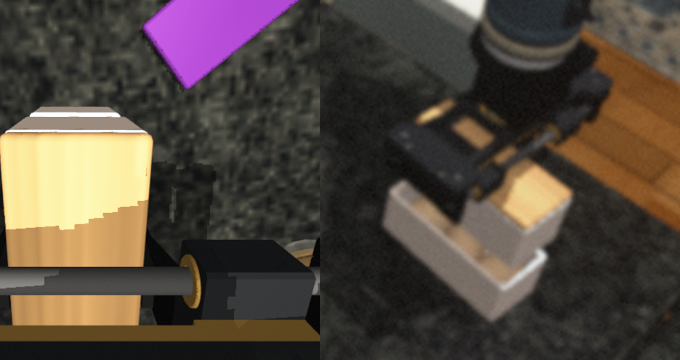

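>>> {"op": "send_rows", "data": {"plan": [[[-0.02,0,-0.2,0,1],[0,0,-0.25,0,1],[0,0,-0.15,0,1],[0,0,-0.08,0,1],[0,0,0,0,1],[0,0,0,0,1]]]}}

```text
time_s: 36.9
position: [0.4399, 0.3136, 0.0888]
tcp_rot: [[0.083, 0.997, -0.0], [0.997, -0.083, -0.0], [-0.0, -0.0, -1.0]]
force: [1.0, -0.8, -1.9]
opening: 0.673
```

```bash
python3 - <<'E'
from h import *
d=wrist();cv2.imwrite('pics/w9.png',cv2.resize(d['img'][100:220,220:400],None,fx=2.2,fy=2.2))
d=imaging.capture('side');a=cv2.resize(d['img'][200:360,370:530],None,fx=2.25,fy=2.25,interpolation=cv2.INTER_CUBIC)
d=imaging.capture('scene');b=cv2.resize(d['img'][150:260,280:390],(360,360),interpolation=cv2.INTER_CUBIC)
cv2.imwrite('pics/l9.png',np.hstack([a,b]))
E
```

```text
36.9 [0.4399 0.3136 0.0888] jaw -4.76
```

View pics/l9.png

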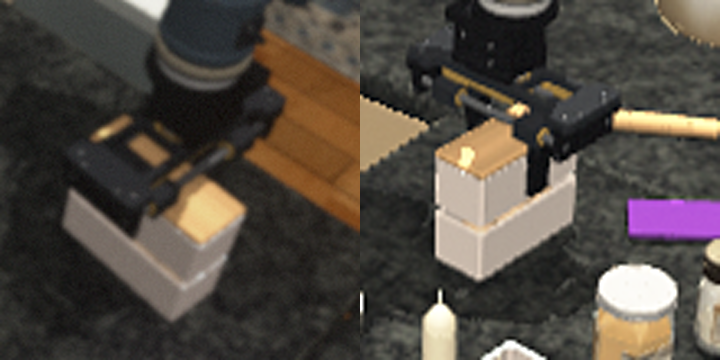

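View pics/w9.png

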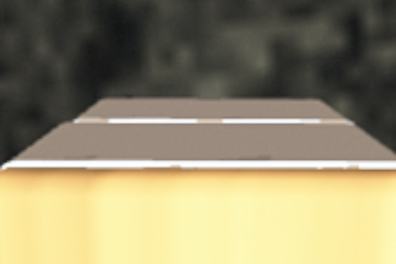

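The walls line up in all views. Lowering slowly.

>>> {"op": "send_rows", "data": {"plan": [[[0,0,-0.06,0,1],[0,0,-0.06,0,1],[0,0,0,0,1],[0,0,0,0,1]]]}}

```text
time_s: 37.45
position: [0.4398, 0.3135, 0.0853]
tcp_rot: [[0.083, 0.997, -0.0], [0.997, -0.083, -0.0], [-0.0, -0.0, -1.0]]
force: [0.3, -0.0, -1.6]
opening: 0.66
```

>>> {"op": "send_rows", "data": {"plan": [[[0,0,-0.05,0,1],[0,0,-0.05,0,1],[0,0,0,0,1],[0,0,0,0,1]]]}}

```text
time_s: 37.85
position: [0.4398, 0.3135, 0.0823]
tcp_rot: [[0.083, 0.997, -0.0], [0.997, -0.083, -0.0], [-0.0, -0.0, -1.0]]
force: [0.4, 0.4, -0.9]
opening: 0.662
```

>>> {"op": "send_rows", "data": {"plan": [[[0,0,-0.03,0,1],[0,0,-0.02,0,1],[0,0,0,0,1],[0,0,0,0,1]]]}}

```text
time_s: 38.25
position: [0.4399, 0.3136, 0.0811]
tcp_rot: [[0.083, 0.997, 0.0], [0.997, -0.083, 0.0], [0.0, 0.0, -1.0]]
force: [-0.1, -0.0, 0.7]
opening: 0.666
```

>>> {"op": "send_rows", "data": {"plan": [[[0,0,-0.02,0,1],[0,0,0,0,1],[0,0,0,0,1]]]}}

```text
time_s: 38.55
position: [0.4399, 0.3136, 0.0811]
tcp_rot: [[0.083, 0.997, 0.0], [0.997, -0.083, 0.0], [0.0, 0.0, -1.0]]
force: [-2.3, -0.8, 6.1]
opening: 0.663
```

Seated at the expected height (0.081) with contact. Releasing and rising.

>>> {"op": "send_rows", "data": {"plan": [[[0,0,0,0,-1],[0,0,0,0,-1],[0,0,0,0,-1],[0,0,0,0,-1],[0,0,0,0,-1],[0,0,0.2,0,-1],[0,0,0.5,0,-1],[0,0,0.9,0,-1],[0,0,0.9,0,-1],[0,0,0.9,0,-1],[0,0,0.9,0,-1],[0,0,0.9,0,-1],[0,0,0,0,-1],[0,0,0,0,-1]]]}}

```text
time_s: 39.95
position: [0.4398, 0.3136, 0.2369]
tcp_rot: [[0.083, 0.997, 0.001], [0.997, -0.083, 0.001], [0.001, 0.001, -1.0]]
force: [-0.1, 0.0, -0.5]
opening: 1.004
```

```bash
python3 - <<'E'
from h import *
d=wrist();w=d['img']
for r in masks_of('wrist','lid_center')[:2]: print('lid',r['conf'],rect(d,r['region'],.113))
for c in('scene','side'):
    d=imaging.capture(c)
    for t in['lid_center','top_tier_center','middle_tier_center','bottom_tier_center','scale_plate','mug','honey','spice','mill']:print(c,t,[(round(r['conf'],2),[round(float(v),4) for v in r['at']]) for r in mark_of(c,t)[:2]])
    if c=='side':a=cv2.resize(d['img'][200:360,220:500],(640,366),interpolation=cv2.INTER_CUBIC)
    else:
        b=cv2.resize(d['img'][170:330,240:400],(300,300),interpolation=cv2.INTER_CUBIC)
cv2.imwrite('pics/e1.png',a);cv2.imwrite('pics/e2.png',np.hstack([cv2.resize(w,(400,300)),b]))
E
```

```text
39.95 [0.4398 0.3136 0.2369] jaw -4.75
lid 0.8 [535.  433.6  42.9  98.6 -54.5]
lid 0.6 [439.  313.   57.8 136.4  -5. ]
scene lid_center [(0.92, [0.5675, 0.448, 0.0068]), (0.86, [0.4389, 0.309, 0.1105])]
scene top_tier_center [(0.98, [0.4406, 0.3128, 0.0817])]
scene middle_tier_center [(0.81, [0.6103, 0.0406, 0.0493])]
scene bottom_tier_center [(0.96, [0.4402, 0.3151, 0.0316])]
scene scale_plate [(0.62, [0.6103, 0.0446, 0.0191])]
scene mug [(0.68, [0.4293, 0.0337, 0.0008])]
scene honey [(0.91, [0.6437, 0.2108, 0.003]), (0.46, [0.4266, 0.0357, 0.001])]
scene spice [(0.64, [0.6754, 0.3109, 0.0021])]
scene mill [(0.73, [0.6451, -0.1284, 0.0001])]
side lid_center [(0.87, [0.5662, 0.4478, 0.0134]), (0.84, [0.4411, 0.3087, 0.1123])]
side top_tier_center [(0.75, [0.4384, 0.3151, 0.0774])]
side middle_tier_center [(0.62, [0.6114, 0.0493, 0.0545])]
side bottom_tier_center [(0.6, [0.442, 0.3117, 0.0285])]
side scale_plate [(0.62, [0.608, 0.0428, 0.0229])]
side mug [(0.71, [0.4229, 0.0365, 0.0005])]
side honey [(0.92, [0.6443, 0.2102, 0.0044])]
side spice [(0.59, [0.6736, 0.3092, -0.0005])]
side mill [(0.8, [0.6468, -0.1362, 0.0035])]
```

View pics/e1.png

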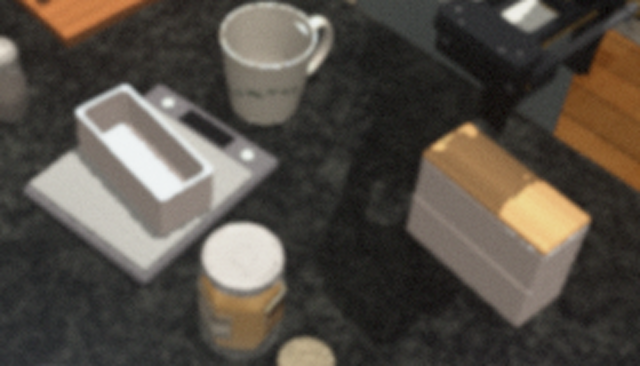

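View pics/e2.png

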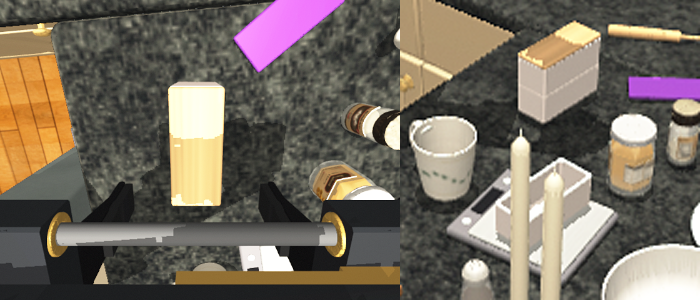

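The two tiers are flush with a thin even seam and the lid is seated. The middle tier is upright on the plate and the bystanders haven't moved. Handing in.

```bash
python3 -c "
from rig import bot
print(bot.hand_in())"
```

```text
the job is handed in; nothing more can be done
None
```

The middle tier is standing on the scale plate, and the top tier, still lidded, is back on the bottom tier. I handed the job in at about 40 s of the 70 s allowed; no verdict came back.

**What I did:** I parked the lidded top tier on the chopping board and stood the middle tier on the plate. I then checked the bottom tier's mouth with the wrist camera and lowered the top tier onto it.

**Last checks:**
- **Top tier:** it touched down with the TCP at 0.081 m, the height expected for fully home. The lid lies at (0.439, 0.313), within about 1 mm of the bottom tier, and the yaw agrees to about 0.1°. The seam between the two tiers looks thin and even.
- **Middle tier:** it is within about 5 mm of the plate's centre. It looked upright in both views, and its height matches to within the 4 mm the network is good for.
- **Mug, jars and mill:** the networks put them where they were at the start, within their noise.
- **Robot:** the gripper is open and well clear, above the stack.

No check failed. Tilt and the 1 mm seating height were too fine to measure by camera, so they rest on the touchdown height and force and the look of the seam.

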